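# Turn the suction diverter to its top port

### The arm

A 6-joint arm with a two-finger parallel gripper is mounted at the origin on the work surface. World frame = base frame: x ahead of the robot, y to its left, z up, the work surface at z = 0. Lengths are in m, angles in rad, forces in N, time in s.
With the tool pointing down it reaches from about 0.35 to 0.775 m from the base axis. Payload 7.3 kg.
Tool frame: the origin (TCP) lies at the very end of the fingers, on their centre line; the grasp point (between the pads) lies 19 mm behind it (robot.pinch_z is the distance from the TCP to the grasp point, in m); z points along the fingers, y is the line along which they close (so a half turn about z gives the same grasp; the last joint's range is limited). The gripper opens to 92 mm and grips with 3 to 60 N. Pads are 19 mm wide; open, the fingers measure 130 mm over their backs; the gripper's body (75 mm by 190 mm) begins 47 mm behind the grasp point.
Start: joints at [1.137, 0.342, 1.524, -0, 1.275, -0.146], TCP at [0.149, 0.503, 0.227] pointing down, gripper open.
Joint ranges: [-2.53, 2.53], [-0.77, 2.02], [0.04, 2.7], [-1, 4.14], [0.28, 2.66], [-3.11, 3.11]. Speed limits (rad/s): [2.57, 2.57, 3.14, 3.14, 3.14, 3.14].

### API

Orientations are given as [roll, pitch, yaw] about the fixed x, y, z axes, in that order (R = Rz(yaw) Ry(pitch) Rx(roll)).
In Python, from cell import robot gives the robot as it stands.
- The arm moves only by the tool move_arm, never from a script. Its argument "motion" is a list of rows, each a list of 6 numbers: the shift along the tool's x, y, z in units of 0.1 m (1.0 is 0.1 m), then the turn, a rotation vector about the tool's x, y, z in units of pi rad (1.0 is pi rad). In form: [[dx, dy, dz, rx, ry, rz], ...]. A call has 1 to 12 rows; each row is the pose to reach, as a shift and turn from the pose commanded when the call began, along the tool's axes at that moment, turning the shorter way round; what a row does not reach only later rows make up. A row lasts 1/8 s, in which the tool goes at most 62.5 mm and 10.7 degrees, less where a joint would pass 70% of its speed; a pose out of reach is approached as far as the arm can. A call with a number of a shift or a turn outside -1 to 1 is refused whole. A call with a gripper value outside its range is refused whole. "fingers" is the opening, from -1 (shut) to 1 (fully open), set as the call begins (left out, the last holds). The fingers move at their own pace and stop on an object; "newtons" is the grip in N (left out, the last holds). Time passes only in rows, so rows that repeat a pose let the fingers close. It gives the time, the measured TCP pose, the force, the opening and the grip force at its end, in the units of the state.
- robot.observe(): the state, without advancing time (a new reading comes with each control period).
- robot.read_camera(name): name is "scene" or "side" or "wrist"; returns a dict with "image" (384x512x3 uint8, red, green, blue), "range_z" (384x512 float32, m along the optical axis (not along the pixel's ray), 0 where there is no reading), "vfov" (degrees; the focal length in pixels is half the picture's height over the tangent of half this angle, whatever the lens; pixels are square), "cx", "cy" (the principal point, pixels), "extrinsics" (4x4, takes a point from camera to world coordinates); the wrist camera has in their place "hand_eye" (4x4, takes a point from camera to tool coordinates, whose origin is the TCP and whose axes are the flange's). Camera axes: x right, y up, looking along -z (the intrinsics and any distortion apply to the point x, -y, -z); pixel columns grow to the right and rows downward; lengths in m; the calibration is good to about 2 mm. A picture is of the moment at which its call begins: read the wrist's pose just before it.
- robot.hand_in(): hands the job in; it is judged then, once.
The state is a dict: "time": time; "qpos": joint angles; "qvel": joint speeds; "joint_efforts": joint torques, N m; "tool_pos": TCP position; "tool_rot": TCP orientation; "contact_force": force on the tool from outside, world axes, zero at the start; "torque": the same for the moment, N m; "opening": finger opening in m; "grip_force": force on a finger pad.
Only numpy, scipy, OpenCV 4.12 (cv2) and the standard library are available. Lean on these libraries where they do the work, as an engineer would, in place of code of your own. Each camera call takes 0.05 s, during which the arm holds its last target. There are 200 camera calls.

### The job

Switch the suction diverter to its top port: push the spokes of its star wheel round, one after another, until the red spoke points straight up, then let go and leave it there. Push gently and do not grip the spokes, and leave everything else on the bench where it is.

Things in the scene. Friction and masses are not known exactly. Their poses are not given: they have to be found in the camera images.
- diverter: suction diverter fixed to the bench: white drum 124 mm across with three short pipe sockets (top one red-collared), grey foot, dark base plate 200 mm wide. Origin on the bench below the wheel's centre; z up; x level along the axle, from drum to wheel (roughly away from the robot). Drum: 53 to 165 mm behind the wheel (-x). Red collar: top 244 mm above the bench, 115 mm behind the wheel.
- spoke_wheel: upright star wheel without rim: five spokes 72 degrees apart, one red, four steel with black balls. Origin at its centre, 150 mm above the bench, in the spokes' plane; x = its level axle (as diverter's x), z = along the red spoke. Spokes: rods 12 mm thick; end balls 28 mm across, centred 112 mm out. Hub 48 mm across. Turns endlessly both ways; even drag 0.25 N m, stays where left, no notches.
- red_end (a point): centre of the red ball on the red spoke's end, 112 mm from the wheel's centre; straight above it when the job is done
- bur_block: bystander, loose: wooden block 75 x 95 x 35 mm holding nine small polishing burs on thin shanks, 72 mm high in all; origin at the centre of its underside. Leave it alone.
- dental_cast: bystander, loose: cream plaster jaw cast with a row of teeth, 60 x 66 mm, 27 mm high; origin at the centre of its underside. Leave it alone.
- mixing_bowl: bystander, loose: green plastic bowl, 100 mm across, 55 mm high; origin at the centre of its underside. Leave it alone.
- powder_jar: bystander, loose: white jar with blue cap, 60 mm across, 75 mm high; origin at the centre of its underside. Leave it alone.
- wax_knife: bystander, loose: spatula, 160 mm long, lying flat; origin under its middle, x along it. Leave it alone.
- cleaning_brush: bystander, loose: brush lying flat; origin under it, x along it. Leave it alone.
- felt_wheel: bystander, loose: grey felt polishing ring lying flat, 70 mm across, 18 mm thick; origin at the centre of its underside. Leave it alone.

How it is judged:
At the end, for the whole second after the job is handed in: The red spoke points straight up within 0.105 rad (6 degrees) and the wheel is at rest; every bystander is within 15 mm of where it was (angle between spoke_wheel's own z axis and vertical below 0.105 rad and angular speed of spoke_wheel below 0.05 rad/s and distance of each of bur_block, dental_cast, mixing_bowl, powder_jar, wax_knife, cleaning_brush, felt_wheel from where it was at the start of the episode below 0.015 m); the robot touches nothing.
It fails at once if the wheel is gripped hard or struck: more than 35 N between fingers and wheel (contact force between the fingers and spoke_wheel above 35 N).
It fails at once if a bystander is moved or lifted (more than 15 mm) (distance of any of bur_block, dental_cast, mixing_bowl, powder_jar, wax_knife, cleaning_brush, felt_wheel from where it was at the start of the episode above 0.015 m).
It also fails if it takes over 56 s, if anything falls off the work surface, if the arm or the gripper's body presses on something with over 40 N, if the wrist force passes 120 N, or if a joint passes its speed limit or range.

## Working session

There is one attempt and no reset: what is moved stays moved. The work goes in short steps, Python scripts to look and compute and a tool call to move; the robot and the scene stay as the last step left them, time stands still between calls to the robot, and variables do not carry over. Pictures are saved under pics/ and viewed, at most 10 in all, crops included, and the job is handed in when it is done.

Besides the shell and the picture viewer there is one more tool, called after "Emit:" as name([rows], argument=value, ...), one row to a line, values as JSON. move_arm: Moves the arm, as the interface text tells. Shifts and turns lie within -1 to 1; 1 stands for 0.1 m of shift or pi rad of turn. Its arguments: {"type":"object","properties":{"motion":{"type":"array"},"fingers":{"type":"number"},"newtons":{"type":"number"}},"required":["motion"]}

```bash
mkdir -p pics
cat > h.py <<'E'
import numpy as np, cv2
from cell import robot
def cam(n):
    s=robot.observe(); c=robot.read_camera(n); c['s']=s
    c['f']=c['image'].shape[0]/2/np.tan(np.radians(c['vfov'])/2)
    return c
def pts(c):
    z=c['range_z']; v,u=np.mgrid[:z.shape[0],:z.shape[1]]
    P=np.stack([(u-c['cx'])/c['f']*z,-(v-c['cy'])/c['f']*z,-z],-1)
    E=c['extrinsics']; return P@E[:3,:3].T+E[:3,3]
def save(c,n): cv2.imwrite('pics/'+n,c['image'][:,:,::-1])
E
python3 - <<'E'
from h import *
a=[cam(n) for n in('scene','side')]
cv2.imwrite('pics/a.png',cv2.resize(np.hstack([c['image'] for c in a])[:,:,::-1],(800,300),interpolation=3))
for i,c in enumerate(a):
    save(c,f's{i}.png'); np.savez(f's{i}.npz',P=pts(c),im=c['image'])
    print(c['extrinsics'].round(3),c['f'],[k for k in c], (c['range_z']>0).mean())
print(robot.observe())
E
```

```text
[[ 0.571 -0.68   0.46   1.014]
 [ 0.821  0.477 -0.314 -0.254]
 [-0.006  0.557  0.831  1.019]
 [ 0.     0.     0.     1.   ]] 377.9568697034818 ['image', 'range_z', 'vfov', 'cx', 'cy', 'extrinsics', 's', 'f'] 0.9961039225260416
[[ 0.732  0.46  -0.503 -0.08 ]
 [-0.681  0.496 -0.538 -0.602]
 [ 0.002  0.736  0.677  1.007]
 [ 0.     0.     0.     1.   ]] 400.87748282658873 ['image', 'range_z', 'vfov', 'cx', 'cy', 'extrinsics', 's', 'f'] 0.9960734049479166
{'time': 0.1, 'qpos': array([ 1.13697678e+00,  3.42635127e-01,  1.52488697e+00,  3.15635728e-05,
        1.27540579e+00, -1.46002922e-01]), 'qvel': array([-0.00042559, -0.00072398, -0.00049234, -0.00121604,  0.0003866 ,
       -0.00179059]), 'joint_efforts': array([ 1.99052760e-03, -4.32005489e+01, -2.44697446e+01,  7.17674894e-02,
        5.25837787e-02, -7.94115476e-05]), 'tool_pos': array([0.14884922, 0.50309431, 0.22613581]), 'tool_rot': array([-3.14027601e+00, -2.24119807e-04,  2.85376667e+00]), 'contact_force': array([-0.26711252, -0.3273444 ,  0.11118813]), 'torque': array([ 0.06828345, -0.01183891,  0.00460709]), 'grip_force': 0.0, 'opening': 0.0917512637073053}
```

View pics/s0.png

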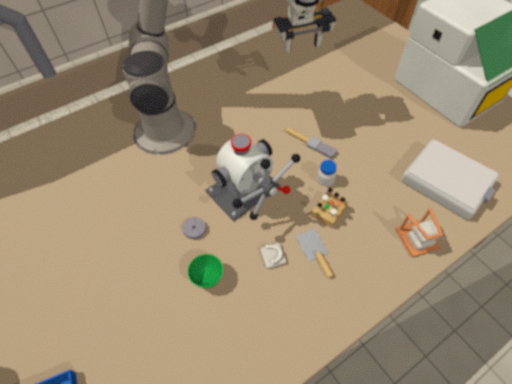

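View pics/s1.png

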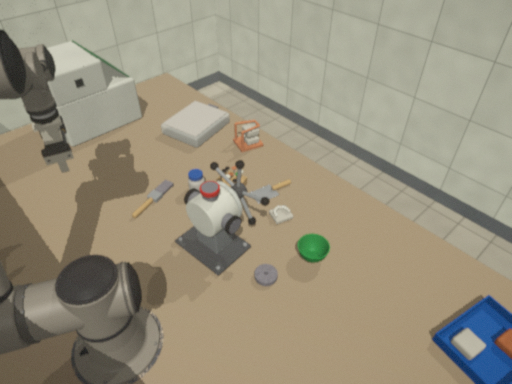

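The scene view shows the diverter at about (245,175) with the red ball at (286,189), pointing roughly sideways and to the right. Black balls are at (296,158) and (254,213). The jar is at (327,172), the bur block at (328,207) and the cast at (273,255). In the side view the wheel is at (240,190).

Run:
```python
from h import *
for i in (0,1):
    d=np.load(f's{i}.npz');P=d['P'];im=d['im']
    hsv=cv2.cvtColor(im,cv2.COLOR_RGB2HSV).astype(int);H,S,V=hsv[...,0],hsv[...,1],hsv[...,2]
    near=(np.abs(P[...,0]-.5)<.25)&(np.abs(P[...,1])<.3)&(P[...,2]>.01)
    ms={'red':((H<8)|(H>172))&(S>130)&(P[...,2]>.03),'dark':(V<60)&(P[...,2]>.03),'blue':(H>105)&(H<125)&(S>150)&(P[...,2]>.05),'green':(H>50)&(H<85)&(S>120),'any':P[...,2]>.012}
    print('view',i)
    for k,m in ms.items():
        m=m&near
        n,l,st,c=cv2.connectedComponentsWithStats(m.astype(np.uint8),connectivity=4)
        for j in range(1,n):
            if st[j,4]>=12:
                q=P[l==j]; print(k,c[j].round(0),st[j,4],np.median(q,0).round(3),q.min(0).round(3),q.max(0).round(3))
    im2=cv2.resize(im[110:290,170:370],None,fx=3,fy=3,interpolation=2)
    cv2.imwrite(f'pics/z{i}.png',im2[:,:,::-1])
```

```text
view 0
red [242. 148.] 82 [0.421 0.081 0.24 ] [0.396 0.064 0.223] [0.428 0.117 0.247]
red [285. 189.] 75 [0.512 0.17  0.078] [0.5   0.129 0.059] [0.527 0.187 0.147]
dark [267. 147.] 34 [0.407 0.177 0.172] [0.385 0.173 0.148] [0.418 0.183 0.18 ]
dark [295. 158.] 34 [0.508 0.201 0.203] [0.5   0.195 0.196] [0.516 0.21  0.209]
dark [265. 164.] 58 [0.521 0.089 0.269] [0.511 0.082 0.257] [0.528 0.099 0.277]
dark [221. 178.] 64 [0.427 0.005 0.17 ] [ 0.398 -0.001  0.136] [0.438 0.013 0.18 ]
dark [237. 203.] 67 [ 0.531 -0.007  0.184] [ 0.52  -0.017  0.172] [0.538 0.006 0.191]
dark [253. 216.] 24 [0.526 0.042 0.063] [0.517 0.037 0.056] [0.531 0.052 0.068]
green [326. 206.] 13 [0.627 0.237 0.07 ] [0.622 0.231 0.064] [0.631 0.245 0.073]
green [205. 269.] 704 [ 0.567 -0.153  0.029] [ 0.539 -0.203  0.01 ] [ 0.635 -0.111  0.058]
any [249. 171.] 3737 [0.448 0.079 0.175] [ 0.337 -0.017  0.012] [0.539 0.219 0.277]
any [211. 188.] 31 [0.335 0.004 0.015] [ 0.324 -0.008  0.012] [0.348 0.017 0.02 ]
any [329. 208.] 712 [0.623 0.252 0.036] [0.57  0.21  0.012] [0.667 0.3   0.076]
any [225. 200.] 49 [0.403 0.
[... 789 characters left out ...]
 [0.518 0.047 0.068]
dark [227. 227.] 23 [ 0.38  -0.002  0.161] [ 0.376 -0.006  0.145] [0.39  0.005 0.171]
green [313. 246.] 499 [ 0.606 -0.146  0.034] [ 0.534 -0.206  0.01 ] [ 0.63  -0.113  0.056]
any [220. 207.] 3866 [0.397 0.068 0.169] [ 0.341 -0.021  0.012] [0.661 0.299 0.273]
any [278. 185.] 37 [0.729 0.133 0.015] [0.702 0.121 0.012] [0.75  0.143 0.021]
any [281. 213.] 198 [0.636 0.027 0.016] [0.599 0.001 0.012] [0.674 0.064 0.028]
any [313. 246.] 587 [ 0.603 -0.149  0.037] [ 0.534 -0.209  0.012] [ 0.632 -0.109  0.058]
any [266. 274.] 355 [ 0.426 -0.115  0.016] [ 0.392 -0.149  0.012] [ 0.462 -0.079  0.022]
any [218. 267.] 13 [0.335 0.001 0.014] [ 0.33  -0.007  0.012] [0.343 0.007 0.016]
```

View pics/z0.png

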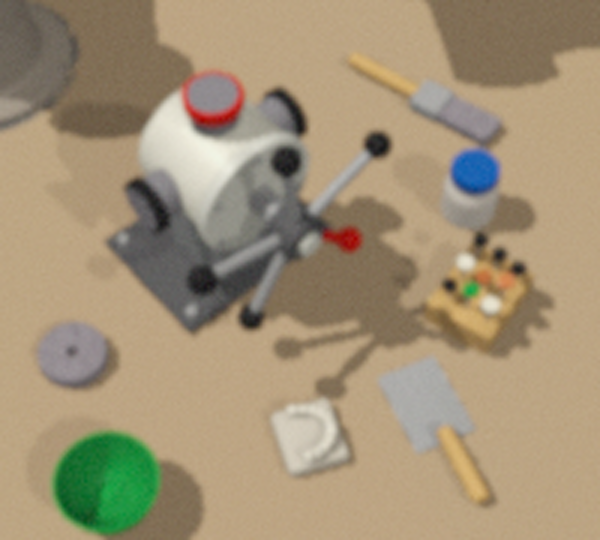

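View pics/z1.png

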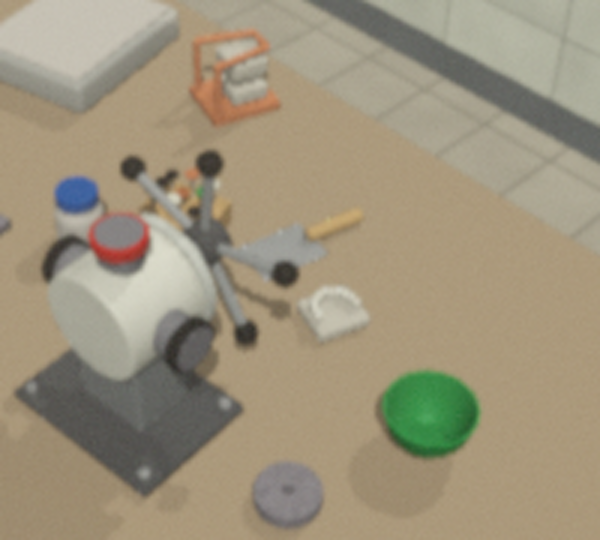

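Emit:
move_arm([
  [0,0,-0.5,0,0,0],
  [-0.5,-0.25,-1,0,0,0],
  [-1,-0.55,-1,0,0,0],
], fingers=-1)

```text
time: 0.48
tool_pos: [0.2263, 0.4268, 0.3284]
tool_rot: [3.137, 0.002, 2.857]
contact_force: [1.4, 1.3, -0.5]
opening: 0.0665
grip_force: 0.0
```

Emit:
move_arm([
  [-0.5,-0.28,0,0,0,0],
  [-1,-0.55,0,0,0,0],
])

```text
time: 0.72
tool_pos: [0.3066, 0.3437, 0.326]
tool_rot: [3.142, 0.0, 2.854]
contact_force: [0.9, -0.3, -0.5]
opening: 0.0462
grip_force: 0.0
```

Emit:
move_arm([
  [-0.5,-0.28,0,0,0,0],
  [-1,-0.55,0,0,0,0],
])

```text
time: 0.98
tool_pos: [0.3869, 0.2626, 0.3259]
tool_rot: [-3.142, -0.0, 2.854]
contact_force: [1.4, 1.4, -0.7]
opening: 0.0262
grip_force: 0.0
```

Emit:
move_arm([
  [-0.5,-0.28,0,0,0,0.05],
  [-1,-0.55,0,0,0,0.1],
  [-1,-0.55,0,0,0,0.15],
  [-1,-0.55,0,0,0,0.2],
  [-1,-0.55,0,0,0,0.25],
  [-1,-0.55,0,0,0,0.3],
  [-1,-0.55,0,0,0,0.372],
  [-1,-0.55,0,0,0,0.372],
  [-1,-0.55,0,0,0,0.372],
])

```text
time: 2.1
tool_pos: [0.4661, 0.183, 0.3257]
tool_rot: [-3.141, 0.0, 1.686]
contact_force: [-0.1, 0.4, 0.1]
opening: 0.0004
grip_force: 0.0
```

Emit:
move_arm([
  [-0.15,0.2,0,0,0,0],
  [-0.35,0.39,0.2,0,0,0],
  [-0.35,0.39,0.6,0,0,0],
  [-0.35,0.39,1.0,0,0,0],
  [-0.35,0.39,1.0,0,0,0],
  [-0.35,0.39,1.0,0,0,0],
])

```text
time: 2.85
tool_pos: [0.5098, 0.1529, 0.2276]
tool_rot: [3.139, -0.0, 1.686]
contact_force: [-0.3, -0.2, 0.7]
opening: 0.0004
grip_force: 0.0
```

Run:
```python
from h import *
a=[cam(n) for n in('scene','side')]
im=np.hstack([a[0]['image'][90:290,150:350],a[1]['image'][90:290,150:350]])
cv2.imwrite('pics/b.png',cv2.resize(im,(800,400),interpolation=2)[:,:,::-1])
```

```text
(no output)
```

View pics/b.png

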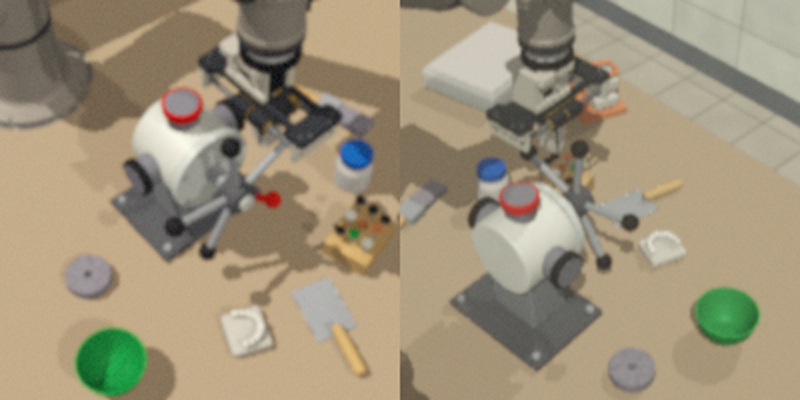

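The tool is on the +y side of the top spoke and clear of everything. The top ball is at (230,147) in the left half, and the body spans the axle direction. Next I push this spoke along its arc.

Emit:
move_arm([
  [-0.25,0,-0.07,0,0,0],
  [-0.35,0,-0.07,0,0,0],
  [-0.42,0,-0.07,0,0,0],
  [-0.49,0,-0.07,0,0,0],
  [-0.57,0,-0.06,0,0,0],
  [-0.64,0,-0.04,0,0,0],
  [-0.71,0,-0.02,0,0,0],
  [-0.78,0,0.01,0,0,0],
  [-0.84,0,0.05,0,0,0],
  [-0.9,0,0.09,0,0,0],
  [-0.965,0,0.13,0,0,0],
  [-0.965,0,0.13,0,0,0],
])

```text
time: 4.45
tool_pos: [0.52, 0.056, 0.2126]
tool_rot: [-3.141, 0.001, 1.684]
contact_force: [-1.6, 1.2, -0.2]
opening: 0.0003
grip_force: 0.4
```

Emit:
move_arm([
  [-0.05,0,0.05,0,0,0],
  [-0.1,0,0.11,0,0,0],
  [-0.15,0,0.17,0,0,0],
  [-0.185,0,0.24,0,0,0],
  [-0.185,0,0.24,0,0,0],
])

```text
time: 5.08
tool_pos: [0.5221, 0.0378, 0.1883]
tool_rot: [-3.141, 0.0, 1.685]
contact_force: [0.1, -0.0, 0.2]
opening: 0.0004
grip_force: 0.1
```

```bash
cat > w.py <<'E'
from h import *
import sys
C=np.array([.514,.103,.15]); ax=np.array([.993,.115,0]); et=np.array([-.115,.993,0])
a=[cam(n) for n in('scene','side')]
for c in a:
    P=pts(c); E=c['extrinsics']; P=P-E[:3,2]*.010; im=c['image']
    hsv=cv2.cvtColor(im,cv2.COLOR_RGB2HSV).astype(int);H,S,V=hsv[...,0],hsv[...,1],hsv[...,2]
    D=P-C; t=D@et; z=D[...,2]; r=np.hypot(t,z); near=(abs(D@ax)<.025)&(r>.09)&(r<.135)
    for k,m in {'red':((H<8)|(H>172))&(S>130),'dark':V<60}.items():
        n,l,st,_=cv2.connectedComponentsWithStats((m&near).astype(np.uint8))
        for j in range(1,n):
            if st[j,4]>=10:
                q=l==j; print(k,st[j,4],'ang',np.degrees(np.arctan2(np.median(t[q]),np.median(z[q]))).round(1),'r',np.median(r[q]).round(3))
s=robot.observe(); d=s['tool_pos']-C; print('tcp t,a,z',(d@et).round(4),(d@ax).round(4),s['tool_pos'][2].round(4),s['time'],s['contact_force'].round(1))
E
python3 w.py
```

```text
red 66 ang 77.3 r 0.11
dark 55 ang 4.1 r 0.113
dark 25 ang -24.8 r 0.131
dark 18 ang 147.8 r 0.114
dark 66 ang -67.5 r 0.11
dark 24 ang -139.5 r 0.111
red 62 ang 77.6 r 0.108
tcp t,a,z -0.0655 0.0008 0.1889 5.175 [-0.3  0.1 -0.3]
```

Emit:
move_arm([
  [0.03,0,-0.3,0,0,0],
  [0.03,0,-0.7,0,0,0],
  [0.03,0,-1.0,0,0,0],
])

```text
time: 5.55
tool_pos: [0.5223, 0.0412, 0.2909]
tool_rot: [3.14, 0.001, 1.685]
contact_force: [0.5, 0.8, -0.0]
opening: 0.0006
grip_force: 0.0
```

Emit:
move_arm([
  [0.0,0,-0.2,0,0,0],
  [0.4,0,-0.25,0,0,0],
  [0.8,0,-0.25,0,0,0],
  [1.0,0,-0.25,0,0,0],
])

```text
time: 6.05
tool_pos: [0.5103, 0.1423, 0.3143]
tool_rot: [3.141, 0.0, 1.686]
contact_force: [0.1, -0.3, -0.2]
opening: 0.0007
grip_force: 0.0
```

Emit:
move_arm([
  [0.15,0,0.1,0,0,0],
  [0.15,0,0.5,0,0,0],
  [0.15,0,0.85,0,0,0],
  [0.15,0,0.85,0,0,0],
  [0.15,0,0.85,0,0,0],
])

```text
time: 6.68
tool_pos: [0.5095, 0.1556, 0.2301]
tool_rot: [3.14, 0.0, 1.685]
contact_force: [-0.1, 0.1, -1.0]
opening: 0.0006
grip_force: 0.0
```

```bash
python3 w.py
```

```text
red 15 ang 79.4 r 0.098
dark 55 ang 4.1 r 0.113
dark 19 ang 148.0 r 0.113
dark 64 ang -67.3 r 0.111
dark 23 ang -139.3 r 0.111
red 56 ang 77.2 r 0.108
tcp t,a,z 0.0528 0.0017 0.2306 6.775 [0.3 0.2 0.8]
```

Emit:
move_arm([
  [-0.2,0,-0.04,0,0,0],
  [-0.3,0,-0.04,0,0,0],
  [-0.38,0,-0.04,0,0,0],
  [-0.45,0,-0.04,0,0,0],
  [-0.52,0,-0.04,0,0,0],
  [-0.6,0,-0.03,0,0,0],
  [-0.67,0,-0.01,0,0,0],
  [-0.74,0,0.01,0,0,0],
  [-0.81,0,0.05,0,0,0],
  [-0.87,0,0.08,0,0,0],
  [-0.93,0,0.12,0,0,0],
  [-0.99,0,0.16,0,0,0],
])

```text
time: 8.28
tool_pos: [0.5199, 0.057, 0.2127]
tool_rot: [-3.141, -0.0, 1.685]
contact_force: [-0.7, 3.5, 2.0]
opening: 0.0005
grip_force: 1.7
```

Emit:
move_arm([
  [-0.05,0,0.05,0,0,0],
  [-0.1,0,0.11,0,0,0],
  [-0.1,0,0.11,0,0,0],
  [-0.1,0,0.11,0,0,0],
])

```text
time: 8.78
tool_pos: [0.5214, 0.0469, 0.2021]
tool_rot: [3.141, 0.001, 1.685]
contact_force: [-1.0, 0.1, -0.2]
opening: 0.0004
grip_force: 0.0
```

Emit:
move_arm([
  [0.0,0,-0.3,0,0,0],
  [0.0,0,-0.7,0,0,0],
  [0.0,0,-1.0,0,0,0],
  [0.0,0,-1.0,0,0,0],
])

```text
time: 9.28
tool_pos: [0.5223, 0.0471, 0.3046]
tool_rot: [3.136, 0.002, 1.685]
contact_force: [-0.5, 0.6, -2.0]
opening: 0.0001
grip_force: 0.0
```

```bash
python3 w.py
```

```text
dark 25 ang 86.5 r 0.112
dark 60 ang -56.6 r 0.112
dark 21 ang 159.9 r 0.114
dark 32 ang -128.0 r 0.111
red 58 ang 14.8 r 0.11
tcp t,a,z -0.0562 0.0005 0.3015 9.375 [ 0.3 -0.1 -0. ]
```

Emit:
move_arm([
  [0.0,0,-0.15,0,0,0],
  [0.4,0,-0.15,0,0,0],
  [0.8,0,-0.15,0,0,0],
  [1.0,0,-0.15,0,0,0],
])

```text
time: 9.88
tool_pos: [0.5089, 0.1482, 0.3154]
tool_rot: [-3.139, -0.0, 1.687]
contact_force: [0.1, -0.5, 0.0]
opening: 0.0002
grip_force: 0.0
```

Emit:
move_arm([
  [0.24,0,0.0,0,0,0],
  [0.24,0,0.3,0,0,0],
  [0.24,0,0.8,0,0,0],
  [0.24,0,0.8,0,0,0],
  [0.15,0,0.8,0,0,0],
  [0.07,0,0.8,0,0,0],
  [0.0,0,0.8,0,0,0],
  [-0.07,0,0.8,0,0,0],
  [-0.13,0,0.8,0,0,0],
  [-0.17,0,0.8,0,0,0],
  [-0.17,0,0.8,0,0,0],
])

```text
time: 11.25
tool_pos: [0.5116, 0.1292, 0.2368]
tool_rot: [-3.141, 0.001, 1.685]
contact_force: [-0.8, -0.0, -0.4]
opening: 0.0003
grip_force: 0.0
```

```bash
python3 w.py
```

```text
red 84 ang 0.2 r 0.112
dark 20 ang 143.1 r 0.114
dark 66 ang -71.4 r 0.111
dark 24 ang -143.9 r 0.112
red 66 ang -0.7 r 0.11
dark 17 ang 72.7 r 0.11
tcp t,a,z 0.0265 0.0006 0.2367 11.35 [ 0.3  0.2 -0.2]
```

Red reads 0° within about 1°. I back off sideways and then lift clear.

Emit:
move_arm([
  [0.1,0,0,0,0,0],
  [0.3,0,0,0,0,0],
  [0.4,0,-0.5,0,0,0],
  [0.5,0,-1,0,0,0],
  [0.5,0,-1,0,0,0],
  [0.5,0,-1,0,0,0],
])

```text
time: 12.1
tool_pos: [0.5055, 0.1798, 0.3362]
tool_rot: [-3.14, 0.0, 1.686]
contact_force: [0.1, -0.1, -0.1]
opening: 0.0004
grip_force: 0.0
```

```bash
python3 w.py
python3 - <<'E'
from h import *
a=[cam(n) for n in('scene','side')]
im=np.hstack([a[0]['image'][90:290,150:350],a[1]['image'][90:290,150:350]])
cv2.imwrite('pics/c.png',cv2.resize(im,(800,400),interpolation=2)[:,:,::-1])
E
```

```text
red 74 ang 0.1 r 0.112
dark 31 ang 71.2 r 0.111
dark 21 ang 143.3 r 0.114
dark 64 ang -71.5 r 0.11
dark 21 ang -143.6 r 0.111
red 63 ang -0.3 r 0.111
tcp t,a,z 0.0769 0.0002 0.3355 12.2 [-0.3 -0.5 -0.1]
```

View pics/c.png

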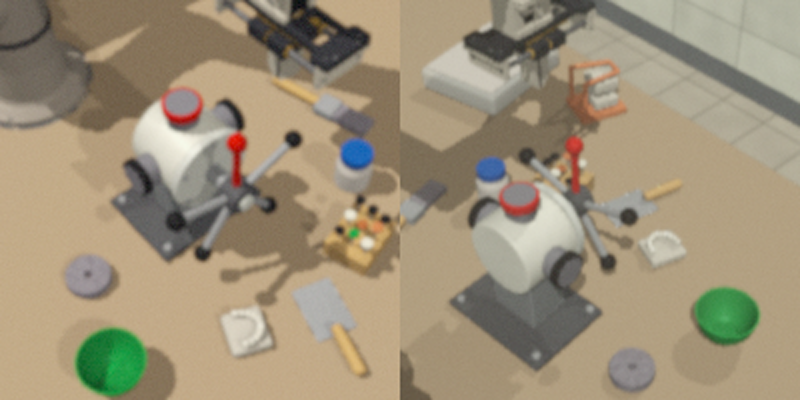

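The red spoke points straight up, with its ball at (237,143) in the left half. The gripper is clear and the bystanders are where they were.

```bash
python3 -c "
from cell import robot
print(robot.hand_in())"
```

```text
the job is handed in; nothing more can be done
None
```

The job is handed in: the red spoke points straight up to within about 1° in both cameras, the gripper is clear of the wheel, and no bystander looked moved; the hand-in returned no verdict.

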